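# Restock the finishing caddy, oldest wax first

## Robot

A 7-joint arm with a two-finger parallel gripper is mounted at the origin on the work surface. World frame = base frame: x ahead of the robot, y to its left, z up, the work surface at z = 0. Lengths are in m, angles in rad, forces in N, time in s.
With the tool pointing down it reaches from about 0.425 to 1.025 m from the base axis. Payload 3.6 kg.
Tool frame: the origin (TCP) lies at the very end of the fingers, on their centre line; the grasp point (between the pads) lies 19 mm behind it; z points along the fingers, y is the line along which they close (so a half turn about z gives the same grasp; the last joint's range is limited). The gripper opens to 85 mm and grips with 20 to 120 N. Pads are 22 mm wide; open, the fingers measure 114 mm over their backs; the gripper's body (76 mm by 85 mm) begins 54 mm behind the grasp point. The pads swing forward as they close: fully open they stand 13 mm farther back than shut.
Start: joints at [-1.411, 0.591, 0.048, 1.609, -0.033, 0.943, -0.034], TCP at [0.181, 0.702, 0.231] pointing down, gripper open.
Joint ranges: [-2.69, 2.69], [-0.47, 2.24], [-1.27, 1.36], [0.19, 2.51], [-1.53, 4.68], [0.08, 2.07], [-3.09, 3.09]. Speed limits (rad/s): [2.57, 2.57, 3.14, 3.14, 3.14, 3.14, 3.14].

## Interface

Orientations are given as a rotation vector (axis times angle).
In Python, from rig import env gives the robot as it stands. The module is installed in compiled form; this text tells all that it offers.
- The arm moves only by the shell command python3 -m crank 'ROWS' [FORCE]. ROWS is JSON, one flat list of numbers, 5 for each row, row after row: the finger opening in cm, from 0 to 8.54, then the shift along the tool's x, y, z in cm, then the turn about the tool's z in rad. A call has exactly 10 rows; each row shifts and turns the commanded pose from where the row before left it, along the tool's axes as they then stand; what a row does not reach is not made up. A row lasts 1/12 s, in which the tool goes at most 41.7 mm and 7.16 degrees, less where a joint would pass 70% of its speed; a pose out of reach is approached as far as the arm can. A call with a gripper value outside its range is refused whole. The fingers move at their own pace and stop on an object; FORCE is the grip in N (left out, the last holds). Time passes only in rows, so rows that do not move let the fingers close, or fill a call up. It gives the time, the measured TCP pose, the force, the opening and the grip force at its end, in the units of the state.
- env.state(): the state, without advancing time (a new reading comes with each control period).
- env.read_camera(name): name is "side" or "top" or "wrist"; returns a dict with "color" (384x512x3 uint8, red, green, blue), "z_map" (384x512 float32, m along the optical axis (not along the pixel's ray), 0 where there is no reading), "fx", "fy", "cx", "cy" (pixels), "R" (3x3) and "t" (3): a world point X has camera coordinates R X + t; the wrist camera has in their place "hand_eye" (4x4, takes a point from camera to tool coordinates, whose origin is the TCP and whose axes are the flange's). Camera axes: x right, y down, z forward; pixel columns grow to the right and rows downward; lengths in m; the calibration is good to about 2 mm. A picture is of the moment at which its call begins: read the wrist's pose just before it.
- env.sign_off(): hands the job in; it is judged then, once.
The state is a dict: "clock": time; "joint_positions": joint angles; "dq": joint speeds; "joint_torque": joint torques, N m; "ee_pos": TCP position; "orientation": TCP orientation; "contact_force": force on the tool from outside, world axes, zero at the start; "torque": the same for the moment, N m; "width": finger opening in m; "grasp_force": force on a finger pad.
Only numpy, scipy, OpenCV 4.12 (cv2) and the standard library are available. Lean on these libraries where they do the work, as an engineer would, in place of code of your own. Each camera call takes 0.05 s, during which the arm holds its last target. There are 200 camera calls.

## Task

Restock the finishing caddy: first bring the older wax tin, which stands at the back of the wax tray, forward to the front of the row by its low lip, then stand the two new round wax tins from the bench behind it in the same row. Stand the two new oil bottles from the bench in the two empty cells of the bottle rack, one in each. Set everything down upright and without dropping it, and leave the square nib tin, the dropper bottle and the oil bottle already in the rack where they are.

Things in the scene. Friction and masses are not known exactly. Their poses are not given: they have to be found in the camera images.
- wax_tray: Plywood tray for a row of three wax tins, fixed in the brown caddy (262 x 212, rim 24 above bench), parallel to the bottle rack, 98 between centres (sides vary). mm: Inside 222 long (x) by 76 wide (y), walls 4. Origin: centre of underside, 8 above bench; tins stand at z 4. Tops above origin: sides 22, low front lip (-x, robot side) 12, back board 38. Tin places: x about -76 (front), 0, +76 (back).
- bottle_rack: Plywood rack fixed in the caddy beside the wax tray. Three cells in line along its x, centres at x = -75, 0, +75 mm, y = 0, each 70 long by 62 wide inside; walls and partitions 4 thick, tops 26 above the origin. Origin: centre of its underside, 8 above the bench; bottles stand at z = 4 in its frame. The front cell (-x) already holds an oil bottle; the other two are empty.
- stock_bottle: The oil bottle already in the front cell of the bottle rack, to be left there: round amber glass oil bottle with a paper band and a flat black screw cap, closed, standing upright: straight body 44 mm diameter (45 mm at the band) up to 58 mm height, shoulder to 68 mm, cap 29 mm diameter, 84 mm tall in all, 0.1 to 0.2 kg. Origin: centre of its underside, z up. 
- old_tin: The older wax tin, the only one in the wax tray at the start, near its back end: plain aluminium round wax tin with a slip lid, standing upright: 60 mm diameter at the lid (the upper 18 mm), 58 mm below, 52 mm tall, 0.1 to 0.21 kg. Origin: centre of its underside, z up. Looks like the new ones; known by its place.
- new_tin_1: New wax tin, loose on the bench outside the caddy: plain aluminium round wax tin with a slip lid, standing upright: 60 mm diameter at the lid (the upper 18 mm), 58 mm below, 52 mm tall, 0.1 to 0.21 kg. Origin: centre of its underside, z up. The two new tins are alike and interchangeable.
- new_tin_2: New wax tin, loose on the bench outside the caddy: plain aluminium round wax tin with a slip lid, standing upright: 60 mm diameter at the lid (the upper 18 mm), 58 mm below, 52 mm tall, 0.1 to 0.21 kg. Origin: centre of its underside, z up. The two new tins are alike and interchangeable.
- new_bottle_1: New oil bottle, loose on the bench outside the caddy: round amber glass oil bottle with a paper band and a flat black screw cap, closed, standing upright: straight body 44 mm diameter (45 mm at the band) up to 58 mm height, shoulder to 68 mm, cap 29 mm diameter, 84 mm tall in all, 0.1 to 0.2 kg. Origin: centre of its underside, z up. The two new bottles are alike and interchangeable.
- new_bottle_2: New oil bottle, loose on the bench outside the caddy: round amber glass oil bottle with a paper band and a flat black screw cap, closed, standing upright: straight body 44 mm diameter (45 mm at the band) up to 58 mm height, shoulder to 68 mm, cap 29 mm diameter, 84 mm tall in all, 0.1 to 0.2 kg. Origin: centre of its underside, z up. The two new bottles are alike and interchangeable.
- nib_tin: Look-alike to leave alone on the bench: a SQUARE aluminium nib tin, 56 x 56 mm, 42 mm tall. Origin: centre of its underside, z up.
- dropper: Look-alike to leave alone on the bench: a slimmer amber dropper bottle, 32 mm diameter, with a narrow rubber bulb on top instead of a flat cap, 94 mm tall in all. Origin: centre of its underside, z up.
Things that resemble listed ones, but are neither listed nor needed, are in the scene too. What is shaped like the stock_bottle but yellow is not meant.

How it is judged:
By the outcome, as a careful person would: the job done as asked, in the order asked, and still so for the second after the job is handed in, with the robot touching nothing.
It also fails if it takes over 134 s, if anything falls off the work surface, if the arm or the gripper's body presses on something with over 40 N, if the wrist force passes 120 N, or if a joint passes its speed limit or range.

## Working session

There is one attempt and no reset: what is moved stays moved. The work goes in short steps, Python scripts to look and compute and a shell command to move; the robot and the scene stay as the last step left them, time stands still between calls to the robot, and variables do not carry over. Pictures are saved under pics/ and viewed, at most 14 in all, crops included, and the job is handed in when it is done.

```bash
mkdir -p pics; ls; python3 - <<'E'
from rig import env
import cv2,numpy as np
s=env.state();print({k:np.round(v,3).tolist() for k,v in s.items()})
for n in("top","side"):
    c=env.read_camera(n);cv2.imwrite(f"pics/{n}0.png",cv2.resize(c["color"][:,:,::-1],(768,576)))
    np.savez(f"{n}0.npz",**c);print(n,c["fx"],c["cx"],c["cy"],np.round(c["R"],3).tolist(),c["t"])
E
```

```text
pics
{'clock': 0.0, 'joint_positions': [-1.412, 0.592, 0.048, 1.61, -0.033, 0.943, -0.034], 'dq': [-0.002, -0.0, 0.001, -0.0, 0.001, 0.001, 0.001], 'joint_torque': [0.001, -54.869, 1.546, -19.812, 0.009, 0.009, 0.0], 'ee_pos': [0.181, 0.701, 0.23], 'orientation': [-0.396, -3.116, 0.004], 'contact_force': [-0.481, 0.592, -0.068], 'torque': [-0.006, 0.012, -0.05], 'grasp_force': 0.0, 'width': 0.085}
top 441.6014578905628 262.6106803234531 186.87854352958706 [[0.012, -1.0, 0.009], [-0.995, -0.013, -0.099], [0.099, -0.008, -0.995]] [-0.01441473  0.54082838  1.2902722 ]
side 433.7989664023835 262.22902170710546 187.52663709709398 [[0.888, -0.46, 0.016], [-0.316, -0.634, -0.706], [0.335, 0.622, -0.708]] [-0.46697232  0.19955397  0.89875178]
```

View pics/top0.png

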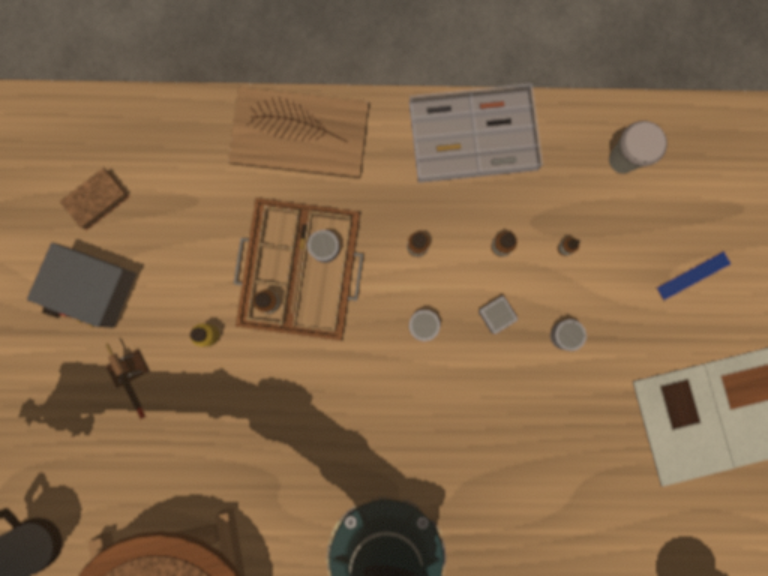

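View pics/side0.png

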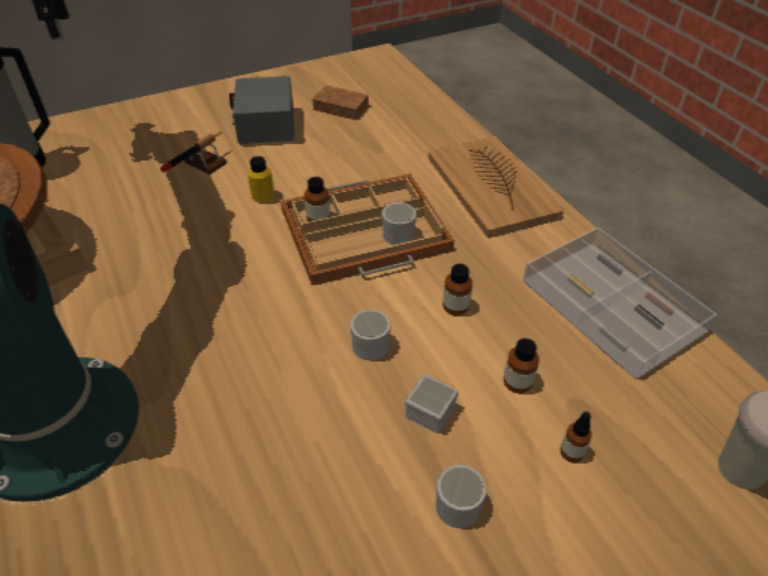

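```bash
cat > h.py <<'E'
import numpy as np,cv2
def rays(c,uv,M=None):
    "origin and directions (z_cam=1) in world"
    uv=np.atleast_2d(uv).astype(float)
    d=np.c_[(uv[:,0]-c["cx"])/c["fx"],(uv[:,1]-c["cy"])/c["fy"],np.ones(len(uv))]
    if M is None: R,t=c["R"],c["t"]; return -R.T@t,d@R
    return M[:3,3],d@M[:3,:3].T
def plane(c,uv,z,M=None):
    o,d=rays(c,uv,M); return o+d*((z-o[2])/d[:,2])[:,None]
def cloud(c,M=None):
    z=np.asarray(c["z_map"],float);v,u=np.mgrid[:z.shape[0],:z.shape[1]]
    o,d=rays(c,np.c_[u.ravel(),v.ravel()],M)
    P=(o+d*z.reshape(-1,1)).reshape(*z.shape,3);P[z<=0]=np.nan;return P
def tri(o1,d1,o2,d2):
    A=np.c_[d1,-d2];s=np.linalg.lstsq(A,o2-o1,rcond=None)[0]
    p,q=o1+d1*s[0],o2+d2*s[1];return (p+q)/2,np.linalg.norm(p-q)
def wristM(c,s):
    T=np.eye(4);T[:3,:3]=cv2.Rodrigues(np.array(s["orientation"],float))[0];T[:3,3]=s["ee_pos"]
    return T@c["hand_eye"]
E
python3 - <<'E'
import numpy as np,cv2
from h import *
T=dict(np.load("top0.npz"));S=dict(np.load("side0.npz"))
P=cloud(T);Q=cloud(S)
print("bench z",np.nanmedian(P[230:260,200:300,2]),np.nanmedian(Q[250:300,180:220,2]))
hsv=cv2.cvtColor(T["color"],cv2.COLOR_RGB2HSV);hs=cv2.cvtColor(S["color"],cv2.COLOR_RGB2HSV)
def find(P,hsv,uv,kind,r=26):
    u,v=uv;m=np.zeros(P.shape[:2],np.uint8);h=P[...,2]
    w=np.zeros_like(m);cv2.circle(w,(u,v),r,1,-1);w=w>0
    col=(hsv[...,1]<70)&(hsv[...,2]>70) if kind=="t" else (hsv[...,2]<60)
    zz=h[w&col&(h>.02)]; top=np.nanpercentile(zz,90)
    m=w&col&(np.abs(h-top)<.006)
    n,l,st,cen=cv2.connectedComponentsWithStats(m.astype(np.uint8))
    k=1+np.argmax(st[1:,4]);return cen[k],top,st[k]
things=dict(old=("t",(323,245),(399,222)),tA=("t",(425,324),(371,332)),tB=("t",(569,333),(461,490)),nib=("t",(498,313),(432,400)),
 bA=("b",(419,240),(460,275)),bB=("b",(505,239),(525,350)),stock=("b",(266,299),(316,186)),drop=("b",(570,242),(584,424)))
for n,(k,a,b) in things.items():
    try:
        ca,za,sa=find(P,hsv,(int(a[0]/1.5),int(a[1]/1.5)),k)
        cb,zb,sb=find(Q,hs,(int(b[0]/1.5),int(b[1]/1.5)),k)
        o1,d1=rays(T,ca);o2,d2=rays(S,cb);p,g=tri(o1,d1[0],o2,d2[0])
        print(n,"tri",p.round(4),"gap",round(g,4),"depthz",za.round(4),zb.round(4),"planeTop",plane(T,ca,p[2])[0].round(4),sa[2:],sb[2:])
    except Exception as e: print(n,e)
# caddy rim
m=((hsv[...,0]<14)&(hsv[...,1]>110)&(P[...,2]>.012)&(P[...,2]<.036)).astype(np.uint8)
m[:130]=0;m[232:]=0;m[:,:150]=0;m[:,250:]=0
cnt=np.vstack([c for c in cv2.findContours(m,0,2)[0] if cv2.contourArea(c)>20])
w=plane(T,cnt[:,0],.024)
print("caddy",cv2.minAreaRect((w[:,:2]*1000).astype(np.float32)))
x0,y0,ww,hh=155,120,95,115
cv2.imwrite("pics/crop1.png",cv2.resize(T["color"][y0:y0+hh,x0:x0+ww,::-1],None,fx=5,fy=5))
hm=np.clip(np.nan_to_num(P[y0:y0+hh,x0:x0+ww,2])/.06*255,0,255).astype(np.uint8)
cv2.imwrite("pics/crop2.png",np.hstack([cv2.resize(hm,None,fx=4,fy=4),cv2.resize(m[y0:y0+hh,x0:x0+ww]*255,None,fx=4,fy=4)]))
E
```

```text
bench z -0.0008521814487372215 0.0006834397184485308
old tri [0.6056 0.1337 0.0603] gap 0.0011 depthz 0.067 0.0669 planeTop [0.6061 0.1335 0.0603] [ 21  19 263] [ 23  16 281]
tA tri [ 0.4524 -0.0663  0.0471] gap 0.0022 depthz 0.0548 0.0547 planeTop [ 0.4534 -0.0667  0.0471] [ 20  21 274] [ 26  21 434]
tB tri [ 0.4376 -0.3513  0.0449] gap 0.0022 depthz 0.0543 0.0543 planeTop [ 0.4385 -0.3518  0.0449] [ 21  20 283] [ 32  31 790]
nib tri [ 0.4757 -0.2132  0.0353] gap 0.0023 depthz 0.0449 0.0445 planeTop [ 0.4767 -0.2137  0.0353] [ 25  24 306] [ 34  30 609]
bA tri [ 0.6136 -0.0529  0.0795] gap 0.0005 depthz 0.0867 0.0858 planeTop [ 0.6138 -0.053   0.0795] [ 7  9 34] [11 10 91]
bB tri [ 0.6167 -0.2251  0.0797] gap 0.0009 depthz 0.086 0.0856 planeTop [ 0.6171 -0.2254  0.0797] [ 9  8 51] [ 13  12 120]
stock tri [0.4941 0.2398 0.0938] gap 0.0029 depthz 0.0975 0.0977 planeTop [0.4955 0.2393 0.0938] [ 9  8 58] [10  8 63]
drop tri [ 0.6154 -0.3538  0.0808] gap 0.0006 depthz 0.0895 0.0903 planeTop [ 0.6151 -0.3536  0.0808] [3 3 6] [ 6  8 33]
caddy ((564.2333374023438, 185.07220458984375), (211.68017578125, 260.6136169433594), 83.0953140258789)
```

View pics/crop2.png

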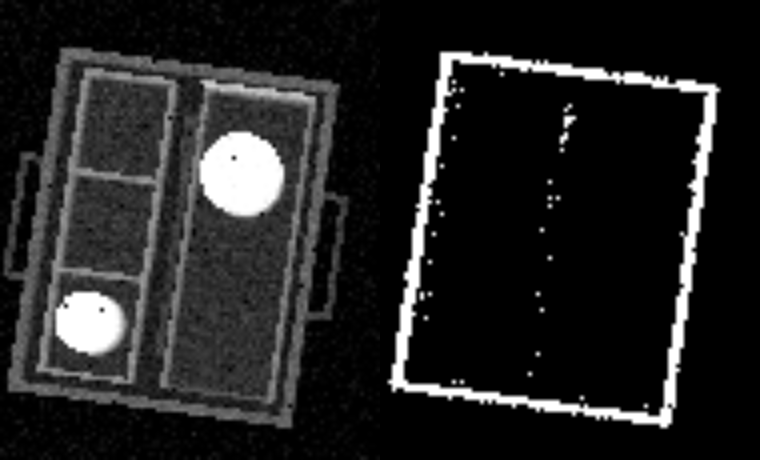

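```bash
python3 - <<'E'
import numpy as np,cv2
from h import *
for n in("top","side"):
    T=dict(np.load(n+"0.npz"));P=cloud(T).reshape(-1,3)
    for yaw in(-6.4,-6.9,-7.4):
        a=np.radians(yaw);c,s=np.cos(a),np.sin(a);d=P[:,:2]-[.5642,.1851];q=np.c_[d[:,0]*c+d[:,1]*s,-d[:,0]*s+d[:,1]*c]*1000
        z=P[:,2]
        w=(np.abs(q[:,0])<105)&(z>.0265)&(z<.038)
        h=np.histogram(q[w&(np.abs(q[:,1])<106),1],np.arange(-107,108,2))
        print(n,yaw,"y walls",[(int(b+1),int(k)) for k,b in zip(*h) if k>22])
        if yaw==-6.9:
            for nm,lo,hi in(("tray",-85,-15),("rack",20,75)):
                w=(q[:,1]>lo)&(q[:,1]<hi)&(np.abs(q[:,0])<131)
                for zl,zh in((.016,.024),(.028,.038),(.040,.052)):
                    h=np.histogram(q[w&(z>zl)&(z<zh),0],np.arange(-131,132,2));print(nm,zl,[(int(b+1),int(k)) for k,b in zip(*h) if k>9])
E
python3 - <<'E'
from h import *
from rig import env
s=env.state();print(cv2.Rodrigues(np.array(s["orientation"]))[0].round(3))
print(env.read_camera("wrist")["hand_eye"].round(3))
E
```

```text
top -6.4 y walls [(-90, 24), (-88, 41), (-10, 28), (-8, 45), (16, 52), (18, 42), (80, 32), (82, 44), (84, 40)]
top -6.9 y walls [(-90, 23), (-88, 47), (-10, 32), (-8, 41), (16, 51), (18, 44), (80, 31), (82, 52), (84, 36)]
tray 0.016 [(-126, 10), (-124, 10), (-112, 13), (124, 12), (128, 10)]
tray 0.028 [(112, 12)]
tray 0.04 [(112, 20), (114, 14)]
rack 0.016 [(124, 11)]
rack 0.028 [(-114, 11), (-112, 10), (-38, 12), (-36, 13), (36, 13), (38, 12), (112, 11), (114, 12)]
rack 0.04 []
top -7.4 y walls [(-90, 26), (-88, 40), (-10, 31), (-8, 38), (16, 56), (18, 37), (80, 29), (82, 56), (84, 28)]
side -6.4 y walls [(-94, 27), (-92, 58), (-90, 57), (-88, 26), (-12, 37), (-10, 38), (12, 48), (14, 82), (16, 38), (78, 42), (80, 62), (82, 27)]
side -6.9 y walls [(-94, 26), (-92, 64), (-90, 50), (-88, 31), (-12, 38), (-10, 38), (12, 49), (14, 92), (16, 32), (78, 41), (80, 59), (82, 35)]
tray 0.016 [(-116, 17), (-114, 10), (110, 15)]
tray 0.028 [(108, 15), (110, 16)]
tray 0.04 [(110, 27)]
rack 0.016 [(110, 10), (122, 10)]
rack 0.028 [(-116, 15), (-40, 16), (34, 13), (110, 16)]
rack 0.04 []
side -7.4 y walls [(-92, 64), (-90, 53), (-88, 28), (-12, 32), (-10, 30), (12, 50), (14, 85), (16, 30), (78, 39), (80, 57), (82, 40)]
[[-0.968  0.25  -0.   ]
 [ 0.25   0.968 -0.002]
 [-0.    -0.002 -1.   ]]
[[ 0.    -0.953 -0.302  0.078]
 [ 1.    -0.     0.001 -0.   ]
 [-0.001 -0.302  0.953 -0.143]
 [ 0.     0.     0.     1.   ]]
```

```bash
cat > go.py <<'E'
"go.py x y z [more]: shifts (cm, tool axes) from here to the first target, then on to each next"
import sys
from h import *
from rig import env
s=env.state();R=cv2.Rodrigues(np.array(s["orientation"],float))[0];p=np.array(s["ee_pos"])
print("at",p.round(4),"w",round(s["width"],4),"t",round(s["clock"],2),"yaw err",round(float(np.arctan2(R[1,0],R[0,0])-np.radians(173.1)),4),"F",np.round(s["contact_force"],1),"g",round(s["grasp_force"],1))
a=np.array(sys.argv[1:],float).reshape(-1,3)
for q in a: print(((q-p)@R*100).round(2));p=q
E
python3 -m crank '[8.5,-2.4,-2.5,0,-0.066, 8.5,-2.4,-2.5,0,-0.066, 8.5,-2.4,-2.5,0,0, 8.5,-2.4,-2.5,0,0, 8.5,-2.4,-2.5,0,0, 8.5,-2.4,-2.5,0,0, 8.5,-2.4,-2.5,0,0, 8.5,-2.4,-2.5,0,0, 8.5,-2.4,-2.5,0,0, 8.5,-2.4,-2.5,0,0]' && python3 -m crank '[8.5,-2.4,-2.6,0,0, 8.5,-2.4,-2.6,0,0, 8.5,-2.4,-2.6,0,0, 8.5,-2.4,-2.6,0,0, 8.5,-2.4,-2.6,0,0, 8.5,-2.4,-2.6,0,0, 8.5,-2.4,-2.6,0,0, 8.5,-2.4,-2.6,0,0, 8.5,0,0,0,0, 8.5,0,0,0,0]'
python3 go.py 0.60 0.135 0.20
python3 - <<'E'
from h import *
from rig import env
import pickle
s=env.state();c=env.read_camera("wrist");pickle.dump((s,c),open("w1.pkl","wb"));cv2.imwrite("pics/w1.png",c["color"][:,:,::-1])
E
```

```text
clock: 0.98
ee_pos: [0.3844, 0.4194, 0.2312]
orientation: [-0.189, -3.136, 0.0]
contact_force: [0.3, 0.5, 0.1]
width: 0.0854
grasp_force: 0.0
clock: 1.82
ee_pos: [0.5507, 0.1882, 0.2311]
orientation: [0.199, 3.135, -0.002]
contact_force: [-0.2, 0.1, 0.5]
width: 0.0851
grasp_force: 0.0
at [0.5507 0.1882 0.2311] w 0.0851 t 1.82 yaw err -0.0065 F [-0.2  0.1  0.5] g 0.0
[-5.57 -4.65  3.12]
```

View pics/w1.png

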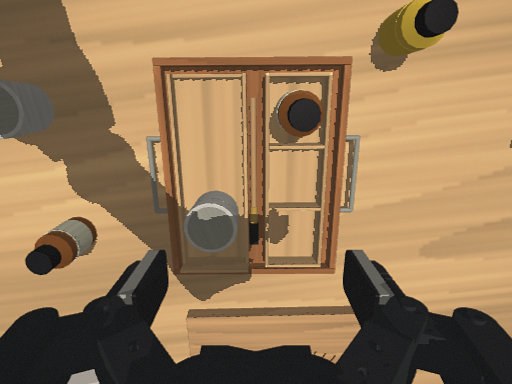

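```bash
cat > wa.py <<'E'
import sys,pickle
from h import *
s,c=pickle.load(open(sys.argv[1],"rb"));M=wristM(c,s);P=cloud(c,M).reshape(-1,3)
a=np.radians(-6.9);k,sn=np.cos(a),np.sin(a);d=P[:,:2]-[.5642,.1851];q=np.c_[d[:,0]*k+d[:,1]*sn,-d[:,0]*sn+d[:,1]*k]*1000;z=P[:,2]
hs=cv2.cvtColor(c["color"],cv2.COLOR_RGB2HSV).reshape(-1,3)
def peaks(v,lo,hi,n):
    h=np.histogram(v,np.arange(lo,hi,2));return [(int(b+1),int(x)) for x,b in zip(*h) if x>n]
w=(np.abs(q[:,0])<105)&(np.abs(q[:,1])<106)&(z>.0275)&(z<.036)
print("y walls x<0",peaks(q[w&(q[:,0]<-0),1],-107,108,40));print("y walls x>0",peaks(q[w&(q[:,0]>0),1],-107,108,40))
for nm,lo,hi in(("tray",-85,-15),("rack",22,75)):
    w=(q[:,1]>lo)&(q[:,1]<hi)
    for zl,zh in((.016,.024),(.0275,.038),(.040,.052)): print(nm,zl,peaks(q[w&(z>zl)&(z<zh),0],-133,133,25))
def top(name,w,h):
    m=(w&(np.abs(z-h)<.005)).reshape(384,512).astype(np.uint8);n,l,st,ce=cv2.connectedComponentsWithStats(m)
    j=1+np.argmax(st[1:,4]);cn=max(cv2.findContours((l==j).astype(np.uint8),0,2)[0],key=len)
    zm=np.median(z[(l==j).ravel()]);W=plane(c,cn[:,0],zm,M)[:,:2]*1000
    (x,y),r=cv2.minEnclosingCircle(W.astype(np.float32));
    mm=W.mean(0);dd=np.array([x,y])/1000-[.5642,.1851]
    print(name,"circle",round(x,1),round(y,1),"r",round(r,1),"z",zm.round(4),"caddy xy",(dd[0]*k+dd[1]*sn).round(4),(-dd[0]*sn+dd[1]*k).round(4),"px",ce[j].round())
grey=(hs[:,1]<70)&(hs[:,2]>60);dark=hs[:,2]<60
inc=(np.abs(q[:,0])<125)&(np.abs(q[:,1])<100)
top("old",inc&grey,.064);top("stock",inc&dark,.096)
g=(q[:,1]>-3)&(q[:,1]<13)&(np.abs(q[:,0])<110)
print("gap z",np.percentile(z[g],[5,50,90,99]).round(4))
w=g&(z>.036);print("tall in gap",w.sum(),np.percentile(q[w],[2,98],axis=0).round(0) if w.any() else "")
w=g&(hs[:,2]<60);print("dark in gap",w.sum(),np.percentile(q[w],[5,95],axis=0).round(),np.percentile(z[w],[5,50,95]).round(4))
w=inc&(z<.022)
print("floor",np.median(z[inc&(np.abs(q[:,1]+50)<25)&(q[:,0]<0)]).round(4),np.median(z[inc&(np.abs(q[:,1]-49)<20)&(np.abs(q[:,0])<25)]).round(4))
E
python3 wa.py w1.pkl
```

```text
y walls x<0 [(-92, 62), (-90, 172), (-88, 144), (-12, 84), (-10, 169), (-8, 90), (14, 190), (16, 144), (78, 71), (80, 240), (82, 146)]
y walls x>0 [(-92, 49), (-90, 129), (-88, 114), (-12, 56), (-10, 136), (-8, 74), (14, 128), (16, 160), (78, 45), (80, 188), (82, 118)]
tray 0.016 [(-132, 47), (-130, 50), (-128, 45), (-126, 69), (-116, 130), (-114, 127), (18, 28), (108, 129), (110, 36)]
tray 0.0275 [(18, 37), (108, 187), (110, 51)]
tray 0.04 [(16, 28), (108, 139), (110, 111), (112, 60)]
rack 0.016 [(-130, 28), (-128, 38), (-126, 75), (-42, 47), (32, 77), (108, 99), (110, 26), (120, 47), (122, 30)]
rack 0.0275 [(-116, 105), (-114, 124), (-42, 49), (-40, 92), (-38, 51), (32, 82), (34, 94), (36, 45), (108, 98), (110, 89)]
rack 0.04 []
old circle 602.1 132.2 r 30.5 z 0.0647 caddy xy 0.0439 -0.048 px [211. 227.]
stock circle 493.1 239.4 r 14.3 z 0.0963 caddy xy -0.0771 0.0454 px [304. 115.]
gap z [0.0076 0.0178 0.3154 0.3172]
tall in gap 2206 [[-26.  -3.]
 [-24.  13.]]
dark in gap 2293 [[-26.  -2.]
 [ 60.  12.]] [0.0176 0.3121 0.3169]
floor 0.2948 0.29
```

```bash
python3 - <<'E'
import re
t=open('wa.py').read().replace('g=(q[:,1]>-3)','g=(z<.1)&(q[:,1]>-3)').replace('inc=','inc=(z<.12)&');open('wa.py','w').write(t)
E
python3 wa.py w1.pkl | tail -4; python3 go.py .6025 .1325 .12 .6025 .1325 .038
```

```text
tall in gap 0 
dark in gap 119 [[61. -2.]
 [87.  5.]] [0.0144 0.0158 0.0174]
floor 0.0123 0.0124
at [0.5494 0.1906 0.231 ] w 0.0848 t 1.87 yaw err -0.0027 F [-0.2  0.3 -0.6] g 0.0
[-5.99 -5.11 11.1 ]
[-0.   0.   8.2]
```

```bash
python3 -m crank '[7.6,-1.2,-1.02,2.22,0, 7.6,-1.2,-1.02,2.22,0, 7.6,-1.2,-1.02,2.22,0, 7.6,-1.2,-1.02,2.22,0, 7.6,-1.2,-1.02,2.22,0, 7.6,0,0,0,0, 7.6,0,0,0,0, 7.6,0,0,0,0, 7.6,0,0,0,0, 7.6,0,0,0,0]' >/dev/null; python3 go.py .6025 .1325 .038; python3 go.py
```

```text
at [0.6028 0.1355 0.1218] w 0.0761 t 2.7 yaw err 0.002 F [-0.8 -0.3 -0.6] g 0.0
[ 0.01 -0.32  8.38]
at [0.6028 0.1355 0.1218] w 0.0761 t 2.7 yaw err 0.002 F [-0.8 -0.3 -0.6] g 0.0
```

```bash
python3 -m crank '[7.6,0,-0.2,1.7,0, 7.6,0,0,1.7,0, 7.6,0,0,1.7,0, 7.6,0,0,1.7,0, 7.6,0,0,1.5,0, 7.6,0,0,0,0, 7.6,0,0,0,0, 7.6,0,0,0,0, 7.6,0,0,0,0, 7.6,0,0,0,0]' >/dev/null; python3 go.py .6025 .1325 .038
python3 -m crank '[5,0,0,0,0, 5,0,0,0,0, 5,0,0,0,0, 5,0,0,0,0, 5,0,0,0,0, 5,0,0,0,0, 5,0,0,0,0, 5,0,0,0,0, 5,0,0,0,0, 5,0,0,0,0]' 40
```

```text
at [0.6033 0.1319 0.0386] w 0.0762 t 3.53 yaw err -0.0003 F [ 0.2 -0.8 -0.6] g 0.0
[0.09 0.05 0.06]
clock: 4.37
ee_pos: [0.603, 0.1317, 0.0386]
orientation: [0.19, 3.135, 0.001]
contact_force: [-0.9, -1.0, 6.8]
width: 0.0581
grasp_force: 42.0
```

```bash
python3 -m crank '[5,0,0,-0.5,0, 5,0,0,-1,0, 5,0,0,-1,0, 5,1,0,-0.5,0, 5,2,0,0,0, 5,2,0,0,0, 5,2,0,0,0, 5,2,0,0,0, 5,2,0,0,0, 5,1.0,0,0,0]' ; python3 go.py .4805 .1450 .068 .4805 .1450 .0385
```

```text
clock: 5.2
ee_pos: [0.4792, 0.1461, 0.0677]
orientation: [-0.187, -3.132, 0.001]
contact_force: [-0.5, 0.2, -1.9]
width: 0.0585
grasp_force: 43.3
at [0.4792 0.1461 0.0677] w 0.0585 t 5.2 yaw err 0.0012 F [-0.5  0.2 -1.9] g 43.3
[-0.14 -0.1  -0.03]
[-0.01  0.    2.95]
```

```bash
python3 -m crank '[5,-0.1,-0.1,0.7,0, 5,0,0,0.7,0, 5,0,0,0.6,0, 5,0,0,0.4,0, 5,0,0,0.25,0, 5,0,0,0.15,0, 5,0,0,0.1,0, 5,0,0,0,0, 5,0,0,0,0, 5,0,0,0,0]' ; python3 go.py .4805 .1450 .0385
```

```text
clock: 6.03
ee_pos: [0.4849, 0.1447, 0.0386]
orientation: [0.19, 3.135, 0.0]
contact_force: [-0.5, 0.1, 2.5]
width: 0.0588
grasp_force: 43.6
at [0.4849 0.1447 0.0386] w 0.0588 t 6.03 yaw err -0.0009 F [-0.5  0.1  2.5] g 43.6
[ 0.44 -0.02  0.01]
```

```bash
python3 -m crank '[5,0,0,-0.3,0, 5,0.2,0,0,0, 5,0.25,0,0,0, 5,0,0,0.2,0, 5,0,0,0.1,0, 5,0,0,0,0, 7.6,0,0,0,0, 7.6,0,0,0,0, 7.6,0,0,0,0, 7.6,0,0,0,0]' && python3 -m crank '[7.6,0,0,0,0, 7.6,0,0,-0.5,0, 7.6,0,0,-1,0, 7.6,0,0,-2,0, 7.6,0,0,-3,0, 7.6,0,0,-3,0, 7.6,0,0,-2,0, 7.6,0,0,-1,0, 7.6,0,0,0,0, 7.6,0,0,0,0]'; python3 go.py
```

```text
clock: 6.87
ee_pos: [0.4799, 0.1455, 0.0382]
orientation: [0.19, 3.136, 0.0]
contact_force: [-0.0, -1.1, 0.2]
width: 0.076
grasp_force: 0.0
clock: 7.7
ee_pos: [0.4797, 0.1455, 0.1636]
orientation: [0.189, 3.135, 0.001]
contact_force: [0.2, 0.1, -1.3]
width: 0.0759
grasp_force: 0.0
at [0.4797 0.1455 0.1636] w 0.0759 t 7.7 yaw err -0.0002 F [ 0.2  0.1 -1.3] g 0.0
```

```bash
python3 -m crank '[8.5,-1.0,-3.3,-1,0, 8.5,-1.0,-3.3,-1,0, 8.5,-1.0,-3.3,-1,0, 8.5,-1.0,-3.3,-1,0, 8.5,-1.0,-3.3,-1,0, 8.5,-1.0,-3.3,-1,0, 8.5,-1.0,-3.3,-1,0, 8.5,-1.0,-3.3,-1,0, 8.5,0,0,0,0, 8.5,0,0,0,0]' >/dev/null; python3 go.py
cat > snap.py <<'E'
import sys,pickle
from h import *
from rig import env
s=env.state();c=env.read_camera("wrist");pickle.dump((s,c),open(sys.argv[1]+".pkl","wb"));cv2.imwrite(f"pics/{sys.argv[1]}.png",c["color"][:,:,::-1])
E
cat > tops.py <<'E'
"tops.py pkl: lid/cap discs by colour and height, rays onto their plane"
import sys,pickle
from h import *
s,c=pickle.load(open(sys.argv[1]+".pkl","rb"));M=wristM(c,s);z=cloud(c,M)[...,2]
hs=cv2.cvtColor(c["color"],cv2.COLOR_RGB2HSV)
for nm,col,lo,hi in(("tin",hs[...,1]<70,.047,.07),("cap",hs[...,2]<75,.078,.1)):
    n,l,st,ce=cv2.connectedComponentsWithStats((col&(z>lo)&(z<hi)).astype(np.uint8))
    for j in range(1,n):
        if st[j,4]<200: continue
        cn=max(cv2.findContours((l==j).astype(np.uint8),0,2)[0],key=len);zm=np.median(z[l==j])
        W=plane(c,cn[:,0],zm,M)[:,:2]*1000;(x,y),r=cv2.minEnclosingCircle(W.astype(np.float32))
        print(nm,"xy",round(x,1),round(y,1),"r",round(r,1),"z",zm.round(4),"px",ce[j].round(),st[j,4],st[j,:4])
E
python3 snap.py w2; python3 tops.py w2
```

```text
at [ 0.5268 -0.1289  0.242 ] w 0.085 t 8.53 yaw err -0.0058 F [ 0.4 -0.1  0.7] g 0.0
tin xy 450.5 -68.5 r 29.7 z 0.0528 px [304.  92.] 2684 [276  62  57  61]
tin xy 479.3 132.4 r 29.3 z 0.064 px [498.  97.] 1486 [479  65  33  60]
tin xy 434.6 -350.1 r 31.2 z 0.0525 px [ 36. 112.] 2672 [ 6 84 61 58]
cap xy 610.0 -55.2 r 15.5 z 0.0842 px [331. 244.] 520 [318 231  26  26]
cap xy 613.4 -225.1 r 15.8 z 0.0841 px [179. 263.] 504 [167 251  26  25]
```

View pics/w2.png

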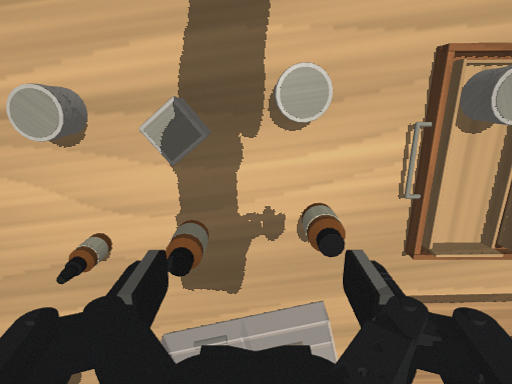

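```bash
python3 go.py .451 -.068 .10 .451 -.068 .026
```

```text
at [ 0.5263 -0.1265  0.2416] w 0.0852 t 8.58 yaw err -0.0022 F [-0.3  0.9 -0.9] g 0.0
[ 8.14  4.88 14.19]
[-0.02 -0.    7.4 ]
```

```bash
python3 -m crank '[7.8,1.63,0.98,2.84,0, 7.8,1.63,0.98,2.84,0, 7.8,1.63,0.98,2.84,0, 7.8,1.63,0.98,2.84,0, 7.8,1.63,0.98,2.84,0, 7.8,0,0,0,0, 7.8,0,0,0,0, 7.8,0,0,0,0, 7.8,0,0,0,0, 7.8,0,0,0,0]' >/dev/null; python3 go.py .451 -.068 .026
```

```text
at [ 0.4543 -0.0681  0.1023] w 0.078 t 9.42 yaw err -0.0006 F [-0.9 -0.9  0.7] g 0.0
[ 0.35 -0.03  7.63]
```

```bash
python3 -m crank '[7.8,0.25,0,1.6,0, 7.8,0,0,1.6,0, 7.8,0,0,1.6,0, 7.8,0,0,1.6,0, 7.8,0,0,1.2,0, 7.8,0,0,0,0, 5,0,0,0,0, 5,0,0,0,0, 5,0,0,0,0, 5,0,0,0,0]' && python3 -m crank '[5,0,0,0,0, 5,0,0,0,0, 5,0,0,0,0, 5,0,0,0,0, 5,0,0,0,0, 5,0,0,0,0, 5,0,0,-0.5,0, 5,0,0,-1.5,0, 5,0,0,-2,0, 5,0,0,-2,0]' 40; python3 go.py .5553 .1361 .10 .5553 .1361 .038
```

```text
clock: 10.25
ee_pos: [0.4509, -0.0678, 0.0265]
orientation: [0.19, 3.133, -0.0]
contact_force: [0.7, -0.3, 4.9]
width: 0.0583
grasp_force: 43.4
clock: 11.08
ee_pos: [0.4492, -0.0673, 0.086]
orientation: [-0.189, -3.134, -0.0]
contact_force: [-0.4, 0.3, -1.6]
width: 0.0584
grasp_force: 43.3
at [ 0.4492 -0.0673  0.086 ] w 0.0584 t 11.08 yaw err -0.0002 F [-0.4  0.3 -1.6] g 43.3
[-8.08 21.47 -1.41]
[-0.01 -0.    6.2 ]
```

```bash
python3 -m crank '[5,-1,1.4,-0.8,0, 5,-2,2.8,-0.8,0, 5,-2,2.8,0,0, 5,-2,2.8,0,0, 5,-2,2.8,0,0, 5,-2,2.8,0,0, 5,-2,2.8,0,0, 5,-1.5,2.2,0,0, 5,-1,1.1,0,0, 5,0,0,0,0]' >/dev/null && python3 -m crank '[5,0,0,0,0, 5,0,0,0,0, 5,0,0,0,0, 5,0,0,0,0, 5,0,0,0,0, 5,0,0,0,0, 5,0,0,0,0, 5,0,0,0,0, 5,0,0,0,0, 5,0,0,0,0]' ; python3 go.py .6308 .1270 .038
```

```text
clock: 12.75
ee_pos: [0.6296, 0.1273, 0.1013]
orientation: [-0.19, -3.136, -0.0]
contact_force: [0.6, -0.9, -1.5]
width: 0.0586
grasp_force: 43.3
at [0.6296 0.1273 0.1013] w 0.0586 t 12.75 yaw err -0.0003 F [ 0.6 -0.9 -1.5] g 43.3
[-0.12 -0.02  6.33]
```

```bash
python3 -m crank '[5,0,0,1.2,0, 5,0,0,1.5,0, 5,0,0,1.4,0, 5,0,0,1,0, 5,0,0,0.6,0, 5,0,0,0.3,0, 5,0,0,0.15,0, 5,0,0,0.1,0, 5,0,0,0,0, 5,0,0,0,0]' ; python3 go.py .6308 .1270 .0385
```

```text
clock: 13.58
ee_pos: [0.6301, 0.1273, 0.0394]
orientation: [0.19, 3.135, 0.0]
contact_force: [-0.3, 0.1, -1.0]
width: 0.0581
grasp_force: 43.3
at [0.6301 0.1273 0.0394] w 0.0581 t 13.58 yaw err -0.0004 F [-0.3  0.1 -1. ] g 43.3
[-0.07 -0.03  0.09]
```

Lower the last bit, release, and rise.

```bash
python3 -m crank '[5,0,0,0.08,0, 5,0,0,0.03,0, 5,0,0,0,0, 5,0,0,0,0, 7.6,0,0,0,0, 7.6,0,0,0,0, 7.6,0,0,0,0, 7.6,0,0,0,0, 7.6,0,0,0,0, 7.6,0,0,-0.5,0]' && python3 -m crank '[7.6,0,0,-1,0, 7.6,0,0,-2,0, 7.6,0,0,-3,0, 7.6,0,0,-3,0, 7.6,0,0,-2,0, 7.6,0.5,-1,-1,0, 7.6,1,-2,-1,0, 7.6,1,-2.5,0,0, 7.6,1,-2.5,0,0, 7.6,0.5,-2,0,0]'; python3 go.py .435 -.3505 .17 .435 -.3505 .026
```

```text
clock: 14.42
ee_pos: [0.6288, 0.1271, 0.0419]
orientation: [-0.189, -3.134, 0.001]
contact_force: [0.4, -0.4, -0.1]
width: 0.0758
grasp_force: 0.0
clock: 15.25
ee_pos: [0.5749, 0.0301, 0.1728]
orientation: [-0.192, -3.133, 0.002]
contact_force: [1.0, -0.5, -0.1]
width: 0.0761
grasp_force: 0.0
at [0.5749 0.0301 0.1728] w 0.0761 t 15.25 yaw err -0.0017 F [ 1.  -0.5 -0.1] g 0.0
[  9.25 -39.48   0.36]
[-0.03  0.02 14.4 ]
```

```bash
python3 -m crank '[7.8,0.5,-2,0,0, 7.8,0.8,-3.3,0,0, 7.8,0.8,-3.4,0,0, 7.8,0.8,-3.4,0,0, 7.8,0.8,-3.4,0,0, 7.8,0.8,-3.4,0,0, 7.8,0.8,-3.4,0,0, 7.8,0.8,-3.4,0,0, 7.8,0.8,-3.4,0,0, 7.8,0.8,-3.4,0,0]'>/dev/null && python3 -m crank '[7.8,0.8,-3.4,0.5,0, 7.8,0.75,-3.4,1.5,0, 7.8,0,-0.2,2,0, 7.8,0,0,2,0, 7.8,0,0,0.6,0, 7.8,0,0,0,0, 7.8,0,0,0,0, 7.8,0,0,0,0, 7.8,0,0,0,0, 7.8,0,0,0,0]'>/dev/null; python3 go.py .435 -.3505 .10 ; python3 snap.py w3; python3 tops.py w3
```

```text
at [ 0.4393 -0.3481  0.1078] w 0.0782 t 16.92 yaw err 0.0006 F [ 0.9 -0.1  0.2] g 0.0
[ 0.4  -0.28  0.78]
tin xy 433.8 -352.8 r 30.1 z 0.0529 px [248. 207.] 5419 [205 166  86  82]
```

```bash
python3 -m crank '[7.8,0.4,-0.35,1.6,0, 7.8,0,0,1.7,0, 7.8,0,0,1.7,0, 7.8,0,0,1.7,0, 7.8,0,0,1.5,0, 7.8,0,0,0,0, 7.8,0,0,0,0, 5,0,0,0,0, 5,0,0,0,0, 5,0,0,0,0]'>/dev/null && python3 -m crank '[5,0,0,0,0, 5,0,0,0,0, 5,0,0,0,0, 5,0,0,0,0, 5,0,0,0,0, 5,0,0,0,0, 5,0,0,0,0, 5,0,0,0,0, 5,0,0,0,0, 5,0,0,0,0]' 40; python3 go.py .435 -.352 .12 .5553 .1361 .12
```

```text
clock: 18.63
ee_pos: [0.4349, -0.3519, 0.0263]
orientation: [0.19, 3.134, -0.002]
contact_force: [-1.2, -0.0, 7.0]
width: 0.0586
grasp_force: 43.3
at [ 0.4349 -0.3519  0.0263] w 0.0586 t 18.63 yaw err -0.0006 F [-1.2 -0.   7. ] g 43.3
[-0.03 -0.02 -9.37]
[-6.05 49.91 -0.05]
```

```bash
python3 -m crank '[5,0,0,-0.5,0, 5,0,0,-1.5,0, 5,0,0,-2.5,0, 5,0,0,-2.5,0, 5,-0.1,1,-2,0, 5,-0.2,2,-1,0, 5,-0.4,3.3,0,0, 5,-0.4,3.4,0,0, 5,-0.4,3.4,0,0, 5,-0.4,3.4,0,0]'>/dev/null && python3 -m crank '[5,-0.4,3.4,0,0, 5,-0.4,3.4,0,0, 5,-0.4,3.4,0,0, 5,-0.4,3.4,0,0, 5,-0.4,3.4,0,0, 5,-0.4,3.4,0,0, 5,-0.4,3.4,0,0, 5,-0.4,3.4,0,0, 5,-0.4,3.2,0,0, 5,-0.5,2.6,0,0]' >/dev/null && python3 -m crank '[5,-0.5,2,0.5,0, 5,-0.15,1,1,0, 5,0,0,1,0, 5,0,0,1,0, 5,0,0,0,0, 5,0,0,0,0, 5,0,0,0,0, 5,0,0,0,0, 5,0,0,0,0, 5,0,0,0,0]'; python3 go.py .5553 .1361 .0385
```

```text
clock: 21.13
ee_pos: [0.5637, 0.1617, 0.0902]
orientation: [0.191, 3.135, 0.0]
contact_force: [-0.7, 0.3, -2.0]
width: 0.0583
grasp_force: 43.5
at [0.5637 0.1617 0.0902] w 0.0583 t 21.13 yaw err -0.001 F [-0.7  0.3 -2. ] g 43.5
[ 0.53 -2.64  5.17]
```

```bash
python3 -m crank '[5,0.2,-0.8,0,0, 5,0.2,-1.2,0,0, 5,0.1,-0.6,0,0, 5,0,0,0.8,0, 5,0,0,1.2,0, 5,0,0,1.2,0, 5,0,0,0.8,0, 5,0,0,0.5,0, 5,0,0,0,0, 5,0,0,0,0]' ; python3 go.py .5553 .1361 .0385
```

```text
clock: 21.97
ee_pos: [0.555, 0.137, 0.044]
orientation: [-0.189, -3.135, 0.0]
contact_force: [-0.1, -0.8, -2.6]
width: 0.0584
grasp_force: 43.5
at [0.555 0.137 0.044] w 0.0584 t 21.97 yaw err 0.0001 F [-0.1 -0.8 -2.6] g 43.5
[-0.04 -0.09  0.55]
```

```bash
python3 -m crank '[5,0,0,0.2,0, 5,0,0,0.15,0, 5,0,0,0.1,0, 5,0,0,0.1,0, 5,0,0,0,0, 5,0,0,0,0, 7.6,0,0,0,0, 7.6,0,0,0,0, 7.6,0,0,0,0, 7.6,0,0,0,0]' && python3 -m crank '[7.6,0,0,0,0, 7.6,0,0,-1,0, 7.6,0,0,-2,0, 7.6,0,0,-3,0, 7.6,0,0,-3,0, 7.6,0,0,-2.5,0, 7.6,0,-1,-1.5,0, 7.6,-0.5,-1.5,-1,0, 7.6,-0.5,-1.5,0,0, 7.6,-0.5,-1.5,0,0]'; python3 go.py .611 -.0545 .19  .611 -.0545 .045
```

```text
clock: 22.8
ee_pos: [0.5555, 0.1369, 0.0394]
orientation: [0.19, 3.135, 0.0]
contact_force: [0.6, 0.0, 0.0]
width: 0.0758
grasp_force: 0.0
clock: 23.63
ee_pos: [0.564, 0.0789, 0.1804]
orientation: [0.19, 3.134, 0.0]
contact_force: [0.2, -0.6, 0.3]
width: 0.0757
grasp_force: 0.0
at [0.564  0.0789 0.1804] w 0.0757 t 23.63 yaw err -0.0006 F [ 0.2 -0.6  0.3] g 0.0
[ -6.28 -12.67  -0.95]
[ 0.02 -0.   14.5 ]
```

```bash
python3 -m crank '[7,-1.25,-2.54,0,0, 7,-1.25,-2.54,0,0, 7,-1.25,-2.54,0,0, 7,-1.25,-2.54,0,0, 7,-1.25,-2.54,0,0, 7,0,0,1.5,0, 7,0,0,1.5,0, 7,0,0,0,0, 7,0,0,0,0, 7,0,0,0,0]'>/dev/null; python3 go.py .611 -.0545 .027; python3 snap.py w4; python3 tops.py w4
```

```text
at [ 0.6103 -0.0535  0.1496] w 0.07 t 24.47 yaw err -0.0004 F [ 0.8 -0.2 -0.1] g 0.0
[-0.09 -0.09 12.26]
tin xy 499.3 123.0 r 17.0 z 0.0587 px [496.  13.] 904 [475   0  37  31]
tin xy 556.5 126.7 r 31.0 z 0.0646 px [487. 100.] 3961 [454  55  58  86]
tin xy 627.5 121.3 r 34.8 z 0.0648 px [477. 194.] 4655 [436 157  76  75]
cap xy 611.0 -54.9 r 15.1 z 0.0843 px [253. 211.] 1168 [234 192  38  39]
cap xy 613.3 -224.2 r 17.1 z 0.084 px [ 31. 240.] 1202 [ 10 221  43  38]
```

```bash
python3 -m crank '[7,-0.1,-0.12,1.5,0, 7,0,0,2.5,0, 7,0,0,2.5,0, 7,0,0,2.5,0, 7,0,0,2,0, 7,0,0,1.25,0, 7,0,0,0,0, 7,0,0,0,0, 3.5,0,0,0,0, 3.5,0,0,0,0]'>/dev/null && python3 -m crank '[3.5,0,0,0,0, 3.5,0,0,0,0, 3.5,0,0,0,0, 3.5,0,0,0,0, 3.5,0,0,0,0, 3.5,0,0,0,0, 3.5,0,0,0,0, 3.5,0,0,0,0, 3.5,0,0,0,0, 3.5,0,0,0,0]' 40; python3 go.py .611 -.055 .14 .5673 .2329 .14  .5673 .2329 .039
```

```text
clock: 26.18
ee_pos: [0.6125, -0.0547, 0.0285]
orientation: [0.189, 3.133, 0.0]
contact_force: [-0.8, 0.3, 5.7]
width: 0.0428
grasp_force: 41.1
at [ 0.6125 -0.0547  0.0285] w 0.0428 t 26.18 yaw err -0.0004 F [-0.8  0.3  5.7] g 41.1
[  0.11  -0.04 -11.15]
[ 7.810e+00  2.805e+01 -2.000e-02]
[ 0.03 -0.   10.1 ]
```

```bash
python3 -m crank '[3.5,0,0,-0.5,0, 3.5,0,0,-1.5,0, 3.5,0,0,-2.5,0, 3.5,0,0,-2.5,0, 3.5,0,1,-2,0, 3.5,0.1,2,-1.5,0, 3.5,0.1,3,-0.5,0, 3.5,0.1,3,0,0, 3.5,0.1,3,0,0, 3.5,0,3,0,0]'>/dev/null && python3 -m crank '[3.5,0,3,0,0, 3.5,0,3,0,0, 3.5,0,3,0,0, 3.5,0,2,0,0, 3.5,0,1.5,0,0, 3.5,0,0.5,0,0, 3.5,0,0,0,0, 3.5,0,0,0,0, 3.5,0,0,0,0, 3.5,0,0,0,0]' ; python3 go.py .6417 .2239 .0395
```

```text
clock: 27.85
ee_pos: [0.641, 0.2211, 0.1368]
orientation: [-0.195, -3.135, 0.002]
contact_force: [0.0, -0.0, -1.6]
width: 0.0427
grasp_force: 41.1
at [0.641  0.2211 0.1368] w 0.0427 t 27.85 yaw err -0.0036 F [ 0.  -0.  -1.6] g 41.1
[-0.04  0.3   9.73]
```

```bash
python3 -m crank '[3.5,0,0.2,1.5,0, 3.5,0,0,2.5,0, 3.5,0,0,2,0, 3.5,0,0,1.5,0, 3.5,0,0,1,0, 3.5,0,0,0.5,0, 3.5,0,0,0.2,0, 3.5,0,0,0,0, 3.5,0,0,0,0, 3.5,0,0,0,0]' ; python3 go.py .6417 .2239 .0395
```

```text
clock: 28.68
ee_pos: [0.642, 0.2262, 0.0458]
orientation: [0.19, 3.134, 0.001]
contact_force: [-1.6, 0.3, -2.9]
width: 0.0427
grasp_force: 41.1
at [0.642  0.2262 0.0458] w 0.0427 t 28.68 yaw err -0.0004 F [-1.6  0.3 -2.9] g 41.1
[ 0.01 -0.23  0.63]
```

```bash
python3 -m crank '[3.5,0,-0.15,0.2,0, 3.5,0,0,0.15,0, 3.5,0,0,0.1,0, 3.5,0,0,0.08,0, 3.5,0,0,0.06,0, 3.5,0,0,0,0, 3.5,0,0,0,0, 3.5,0,0,0,0, 3.5,0,0,0,0, 3.5,0,0,0,0]' ; python3 go.py .6417 .2239 .0395
```

```text
clock: 29.52
ee_pos: [0.6411, 0.2242, 0.0406]
orientation: [-0.19, -3.136, -0.001]
contact_force: [-2.4, -0.1, 9.0]
width: 0.0424
grasp_force: 42.1
at [0.6411 0.2242 0.0406] w 0.0424 t 29.52 yaw err -0.0006 F [-2.4 -0.1  9. ] g 42.1
[-0.07 -0.03  0.11]
```

```bash
python3 -m crank '[6.2,0,0,0,0, 6.2,0,0,0,0, 6.2,0,0,0,0, 6.2,0,0,0,0, 6.2,0,0,0,0, 6.2,0,0,-0.5,0, 6.2,0,0,-1.5,0, 6.2,0,0,-2.5,0, 6.2,0,0,-3,0, 6.2,0,0,-3,0]' && python3 -m crank '[6.2,0,0,-2,0, 6.2,0,-1,-0.5,0, 6.2,0,-2.5,0,0, 6.2,0,-3,0,0, 6.2,0,-3,0,0, 6.2,0,-3,0,0, 6.2,-0.2,-3,0,0, 7,-0.2,-3,0,0, 7,-0.2,-3,0,0, 7,-0.2,-3,0,0]'; python3 go.py .613 -.225 .15
```

```text
clock: 30.35
ee_pos: [0.6408, 0.2242, 0.1457]
orientation: [-0.19, -3.136, 0.0]
contact_force: [0.0, -0.3, -0.4]
width: 0.0621
grasp_force: 0.0
clock: 31.18
ee_pos: [0.6183, -0.0219, 0.169]
orientation: [-0.19, -3.135, 0.0]
contact_force: [0.1, -0.7, 0.4]
width: 0.0697
grasp_force: 0.0
at [ 0.6183 -0.0219  0.169 ] w 0.0697 t 31.18 yaw err -0.0008 F [ 0.1 -0.7  0.4] g 0.0
[ -1.93 -20.23   1.9 ]
```

```bash
python3 -m crank '[7,-0.3,-3,0,0, 7,-0.3,-3,0,0, 7,-0.3,-3,0,0, 7,-0.3,-3,0,0, 7,-0.3,-3,0,0, 7,-0.3,-3,0.5,0, 7,-0.1,-2.2,1.4,0, 7,0,0,0,0, 7,0,0,0,0, 7,0,0,0,0]'>/dev/null; python3 go.py .613 -.225 .027; python3 snap.py w5; python3 tops.py w5
```

```text
at [ 0.6135 -0.2219  0.1497] w 0.0702 t 32.02 yaw err -0.0004 F [0.1 1.3 0.9] g 0.0
[-0.   -0.32 12.27]
tin xy 610.5 -353.8 r 12.4 z 0.0674 px [ 93. 216.] 353 [ 74 205  31  28]
cap xy 614.0 -227.0 r 14.9 z 0.0843 px [249. 211.] 1169 [229 192  39  39]
cap xy 611.3 -353.8 r 11.3 z 0.0881 px [ 75. 229.] 420 [ 62 217  27  23]
```

```bash
python3 -m crank '[7,0,-0.4,1.5,0, 7,0,0,2.5,0, 7,0,0,2.5,0, 7,0,0,2.5,0, 7,0,0,2,0, 7,0,0,1.25,0, 7,0,0,0,0, 7,0,0,0,0, 3.5,0,0,0,0, 3.5,0,0,0,0]'>/dev/null && python3 -m crank '[3.5,0,0,0,0, 3.5,0,0,0,0, 3.5,0,0,0,0, 3.5,0,0,0,0, 3.5,0,0,0,0, 3.5,0,0,0,0, 3.5,0,0,0,0, 3.5,0,0,0,0, 3.5,0,0,0,0, 3.5,0,0,0,0]' 40; python3 go.py .6135 -.226 .14 .5673 .2329 .14
```

```text
clock: 33.73
ee_pos: [0.6148, -0.227, 0.0292]
orientation: [0.19, 3.133, -0.001]
contact_force: [0.1, 0.7, 6.7]
width: 0.0428
grasp_force: 41.1
at [ 0.6148 -0.227   0.0292] w 0.0428 t 33.73 yaw err -0.0004 F [0.1 0.7 6.7] g 41.1
[  0.1    0.08 -11.08]
[10.12 45.   -0.05]
```

```bash
python3 -m crank '[3.5,0,0,-0.5,0, 3.5,0,0,-1.5,0, 3.5,0,0,-2.5,0, 3.5,0,0,-2.5,0, 3.5,0,0,-2.5,0, 3.5,0.3,1.2,-2,0, 3.5,0.5,2,-1,0, 3.5,0.6,2.8,0,0, 3.5,0.7,3,0,0, 3.5,0.7,3,0,0]'>/dev/null && python3 -m crank '[3.5,0.7,3,0,0, 3.5,0.7,3,0,0, 3.5,0.7,3,0,0, 3.5,0.7,3,0,0, 3.5,0.7,3,0,0, 3.5,0.7,3,0,0, 3.5,0.7,3,0,0, 3.5,0.7,3,0,0, 3.5,0.7,3,0,0, 3.5,0.7,3,0,0]' >/dev/null && python3 -m crank '[3.5,0.5,2,0,0, 3.5,0.3,1,0,0, 3.5,0,0,0,0, 3.5,0,0,0,0, 3.5,0,0,0,0, 3.5,0,0,0,0, 3.5,0,0,0,0, 3.5,0,0,0,0, 3.5,0,0,0,0, 3.5,0,0,0,0]'; python3 go.py .5673 .2329 .0395
```

```text
clock: 36.23
ee_pos: [0.5625, 0.2325, 0.1523]
orientation: [-0.191, -3.136, 0.0]
contact_force: [0.2, 0.5, -2.6]
width: 0.043
grasp_force: 41.0
at [0.5625 0.2325 0.1523] w 0.043 t 36.23 yaw err -0.001 F [ 0.2  0.5 -2.6] g 41.0
[-0.47  0.1  11.28]
```

```bash
python3 -m crank '[3.5,-0.45,0.1,0.8,0, 3.5,0,0,2,0, 3.5,0,0,2.5,0, 3.5,0,0,2,0, 3.5,0,0,1.5,0, 3.5,0,0,1,0, 3.5,0,0,0.6,0, 3.5,0,0,0.2,0, 3.5,0,0,0,0, 3.5,0,0,0,0]' ; python3 go.py .5673 .2329 .041
```

```text
clock: 37.07
ee_pos: [0.5677, 0.2336, 0.047]
orientation: [0.19, 3.134, 0.001]
contact_force: [-2.0, 1.1, -0.8]
width: 0.0433
grasp_force: 41.0
at [0.5677 0.2336 0.047 ] w 0.0433 t 37.07 yaw err -0.0004 F [-2.   1.1 -0.8] g 41.0
[ 0.04 -0.08  0.6 ]
```

```bash
python3 -m crank '[3.5,0,0,0.2,0, 3.5,0,0,0.15,0, 3.5,0,0,0.1,0, 3.5,0,0,0.1,0, 3.5,0,0,0.07,0, 3.5,0,0,0,0, 3.5,0,0,0,0, 3.5,0,0,0,0, 3.5,0,0,0,0, 3.5,0,0,0,0]' ; python3 go.py .5673 .2329 .040
```

```text
clock: 37.9
ee_pos: [0.5671, 0.2336, 0.0412]
orientation: [0.19, 3.136, 0.001]
contact_force: [-1.2, -0.1, 5.8]
width: 0.043
grasp_force: 41.8
at [0.5671 0.2336 0.0412] w 0.043 t 37.9 yaw err -0.0004 F [-1.2 -0.1  5.8] g 41.8
[-0.02 -0.07  0.12]
```

```bash
python3 -m crank '[6.2,0,0,0,0, 6.2,0,0,0,0, 6.2,0,0,0,0, 6.2,0,0,0,0, 6.2,0,0,0,0, 6.2,0,0,-0.5,0, 6.2,0,0,-1.5,0, 6.2,0,0,-2.5,0, 6.2,0,0,-3,0, 6.2,0,0,-3,0]' >/dev/null && python3 -m crank '[6.2,0,0,-3,0, 6.2,0,0,-3,0, 6.2,0,0,-3,0, 6.2,0,0.8,-0.5,0, 6.2,0.5,2.5,0,0, 6.2,0.5,3,0,0, 6.2,0.5,3,0,0, 6.2,0.5,3,0,0, 6.2,0.5,3,0,0, 6.2,0.5,3,0,0]' >/dev/null && python3 -m crank '[6.2,1,3,0,0, 6.2,1,3,0,0, 6.2,1,3,0,0, 6.2,1,3,0,0, 6.2,1,3,0,0, 6.2,0.5,1,0,0, 6.2,0,0,0,0, 6.2,0,0,0,0, 6.2,0,0,0,0, 6.2,0,0,0,0]'
python3 - <<'E'
from rig import env
import cv2,numpy as np
from h import *
im=[]
T=env.read_camera("top");S=env.read_camera("side")
a=cv2.resize(T["color"][110:240,140:270,::-1],(396,396));b=cv2.resize(S["color"][80:230,160:310,::-1],(396,396))
cv2.imwrite("pics/end.png",np.hstack([a,b]))
P=cloud(T);z=P[...,2];hs=cv2.cvtColor(T["color"],cv2.COLOR_RGB2HSV)
for nm,lo,hi,col in(("tin",.058,.072,hs[...,1]<70),("cap",.091,.105,hs[...,2]<75)):
    n,l,st,ce=cv2.connectedComponentsWithStats((col&(z>lo)&(z<hi)).astype(np.uint8))
    for j in range(1,n):
        if 25<st[j,4]<600:
            d=plane(T,ce[j],np.median(z[l==j])-.002)[0][:2]-[.5553,.1361];k,s=np.cos(-.1204),np.sin(-.1204)
            print(nm,"tray frame mm",(np.array([d[0]*k+d[1]*s,-d[0]*s+d[1]*k])*1000).round(1),"z",np.median(z[l==j]).round(4),st[j,4])
E
```

```text
clock: 40.4
ee_pos: [0.5259, 0.5809, 0.2403]
orientation: [0.196, 3.134, -0.003]
contact_force: [0.4, 1.0, 0.1]
width: 0.0617
grasp_force: 0.0
tin tray frame mm [ 297.1 -556.5] z 0.0634 26
tin tray frame mm [76.9  2.5] z 0.0637 320
tin tray frame mm [1.9 2.8] z 0.0639 320
tin tray frame mm [-73.6   2.4] z 0.0638 332
cap tray frame mm [ 76.  100.1] z 0.0956 71
cap tray frame mm [ 2.8 99.9] z 0.0956 69
cap tray frame mm [-71.8  97. ] z 0.0955 80
cap tray frame mm [-476.5 -194.7] z 0.0975 58
```

View pics/end.png

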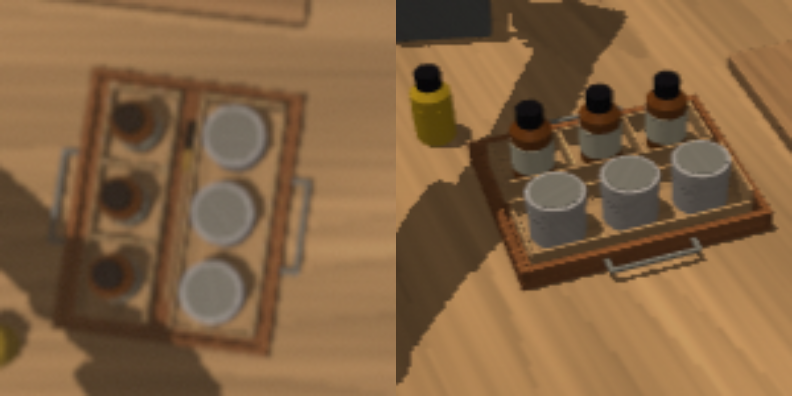

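The picture shows three tins in a row at about (232,135), (222,213) and (212,292), and one upright bottle in each rack cell at about (135,120), (122,195) and (110,272). Tin tops are level at 64 mm and caps at 96 mm, as they should be.

```bash
python3 -c "
from rig import env
print(env.sign_off())"
```

```text
the job is handed in; nothing more can be done
None
```

The caddy is restocked and handed in at about 40 s: the old tin is at the front of the tray with both new tins behind it, and the two new bottles fill the empty rack cells, all upright in the final pictures, with the nib tin, dropper and stock bottle never handled.

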